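Close the microscope camera's open tube with its sprung dust cap

TASK

Pinch the two blue tabs of the white dust cap together, fit the cap into the open tube of the microscope camera that stands on its springy foot, press it gently but fully home against the sprung pad inside, and let the tabs spring out under the rim so that the cap stays locked in level. Do not ram the camera, and leave the objective, the specimen and the eyepiece where they are.

Things in the scene. Friction and masses are not known exactly. Their poses are not given: they have to be found in the camera images.
- cap_mid (a point): Centre, half-way up, of the loose dust cap (70 g), 41 mm tall, standing plug down. White flange: 60 mm diameter, 4 mm thick, underside 7.5 mm and top 3.5 mm below this point. Two upright blue tabs rise 24 mm above the flange on its +y and -y sides, each 20 mm wide along x and 5 mm thick. z is up; y is the line along which the tabs are pinched.
- cap: The same cap, origin at the centre of the plug's underside, 20.5 mm below cap_mid. White plug under the flange: 46 mm diameter, 13 mm deep, foot chamfered. A square blue tooth, 6 mm wide, sticks out of the plug below each tab: top 6.2 mm, bottom 11 mm below the flange's underside; its end lies 27.4 mm from the axis when free (too wide for the tube), 22.9 mm when pinched.
- tab_a (a joint): How far the +y tab and its tooth are pushed in: 0 free, 0.0045 m fully pinched. Its spring pushes back with 10 N (free) to 15.5 N (pinched), so any firmer grip on both tabs holds the cap pinched; loosening the grip lets the teeth out. Outer faces of the two tabs: 32 mm apart when free, 23 mm when pinched.
- tab_b (a joint): The same for the -y tab
- port_rim (a point): Centre of the mouth of the upright camera tube, at its top face, 145 mm above the bench; z up. Tube 64 mm in outer diameter. Its aluminium rim is a lip 5 mm thick with a plain round bore of 48.4 mm; below it the tube widens to 58 mm, where the teeth spring out. The cap may go in at any yaw. Locked, its flange stands about 1 mm above the rim, teeth against the lip's underside.
- pad_top (a point): Centre of the top of the orange sprung pad (40 mm diameter) inside the tube, 10 mm below the rim: the plug meets it 3 mm before the flange meets the rim; it pushes back with 3.6 N, rising to 6 N with the cap fully home. It can sink 5 mm.
- dock: Fixed steel base of the camera stand, 120 x 120 x 16 mm, origin under its centre. On it the black camera (66 mm square, 28 to 85 mm above the bench) and its tube sink straight down when pressed: from about 1 N, 1 mm per 1.5 N, 11 mm at most, and rise again. So press the cap on below the height first measured, until about 10 to 15 N is felt and the flange meets the rim.
- objective: Bystander: loose steel microscope objective, 30 mm diameter, 38 mm tall, origin under its centre
- specimen: Bystander: loose black mounted metal specimen, a puck 32 mm in diameter and 16 mm tall, origin under its centre
- eyepiece: Bystander: loose black eyepiece, 36 mm diameter, 36 mm tall, origin under its centre
Things that resemble listed ones, but are neither listed nor needed, are in the scene too. What is meant by the cap is not green or pink, and is the larger of those in its own colour.

How it is judged:
By the outcome, as a careful person would: the job done as asked, in the order asked, and still so for the second after the job is handed in, with the robot touching nothing.
It also fails if it takes over 45 s, if anything falls off the work surface, if the arm or the gripper's body presses on something with over 40 N, if the wrist force passes 120 N, or if a joint passes its speed limit or range.

ROBOT

A 6-joint arm with a two-finger parallel gripper is mounted at the origin on the work surface. World frame = base frame: x ahead of the robot, y to its left, z up, the work surface at z = 0. Lengths are in m, angles in rad, forces in N, time in s.
With the tool pointing down it reaches from about 0.375 to 0.75 m from the base axis. Payload 9 kg.
Tool frame: the origin (TCP) lies midway between the tips of the shut fingers; the grasp point (between the pads) lies 19 mm behind it; z points along the fingers, y is the line along which they close (so a half turn about z gives the same grasp; the last joint's range is limited). The gripper opens to 85 mm and grips with 20 to 120 N. Pads are 22 mm wide; open, the fingers measure 114 mm over their backs; the gripper's body (76 mm by 85 mm) begins 54 mm behind the grasp point. The pads swing forward as they close: fully open they stand 13 mm farther back than shut.
Start: joints at [0.951, 0.104, 0.097, 1.564, 0, 1.353], TCP at [0.235, 0.552, 0.209] pointing down, gripper open.
Joint ranges: [-2.99, 2.99], [-0.84, 1.86], [-1.1, 1.16], [-1.84, 2.11], [-1.51, 1.56], [-3.14, 3.14]. Speed limits (rad/s): [2.22, 2.22, 2.57, 3.14, 3.14, 3.14].

INTERFACE

Orientations are given as a unit quaternion [w, x, y, z].
In Python, from rig import env gives the robot as it stands.
- The arm moves only by the shell command python3 -m handwheel 'ROWS' [FORCE]. ROWS is JSON, a list of rows, each an object of numbers: "fingers": the gripper command: -1 is shut, 1 is fully open, values between are in proportion; "x", "y", "z": the shift along the tool's x, y, z in units of 0.025 m (1.0 is 0.025 m); "turn": the turn about the tool's z in units of 4 degrees (1.0 is 4 degrees). A call has 1 to 10 rows; each row shifts and turns the commanded pose from where the row before left it, along the tool's axes as they then stand; what a row does not reach is not made up. A row lasts 1/8 s, in which the tool goes at most 62.5 mm and 10.7 degrees, less where a joint would pass 70% of its speed; a pose out of reach is approached as far as the arm can. A call with a number of a shift or a turn outside -1 to 1 is refused whole. A call with a gripper value outside its range is refused whole. The fingers move at their own pace and stop on an object; FORCE is the grip in N (left out, the last holds). Time passes only in rows, so rows that do not move let the fingers close. It gives the time, the measured TCP pose, the force, the opening and the grip force at its end, in the units of the state.
- env.sense(): the state, without advancing time (a new reading comes with each control period).
- env.grab_frame(name): name is "scene" or "top"; returns (picture, depth): 400x640x3 uint8, blue, green, red; 400x640 float32, m along the optical axis (not along the pixel's ray), 0 where there is no reading.
- env.camera_model(name): a dict with "mtx" (3x3 intrinsics, pixels), "view" (4x4, takes a point from world to camera coordinates). Camera axes: x right, y up, looking along -z (the intrinsics and any distortion apply to the point x, -y, -z); pixel columns grow to the right and rows downward; lengths in m; the calibration is good to about 2 mm. A picture is of the moment at which its call begins. camera_model takes no time and is no camera call.
- env.hand_in(): hands the job in; it is judged then, once.
Trained networks look in the newest picture that a camera, given by its name, has taken for a name from the list of things; names that differ only in an ending like _2 or _b are one class to them, and where a whole thing is asked for, a point or a joint stands for the part that bears it (a point fixed in the world has none). Each returns a list of dicts, best first, with "p" (0 to 1); they miss things now and then, are a little off and sometimes report something else, mostly with a low value. They report only what shows in the picture. A call takes as long as a camera call. They do not tell look-alikes from the thing itself.
- env.trace(query, camera): "region" (400x640 bool, what is visible of it) and "rect" ([left, top, right, bottom] in pixels, round what is visible of it).
The state is a dict: "time": time; "qpos": joint angles; "qd": joint speeds; "effort": joint torques, N m; "position": TCP position; "eef_rot": TCP orientation; "ft_force": force on the tool from outside, world axes, zero at the start; "moment": the same for the moment, N m; "opening": finger opening in m; "grip_force": force on a finger pad.
Only numpy, scipy, OpenCV 4.12 (cv2) and the standard library are available. Lean on these libraries where they do the work, as an engineer would, in place of code of your own. Each camera call takes 0.05 s, during which the arm holds its last target. There are 200 camera calls.

## Working session

There is one attempt and no reset: what is moved stays moved. The work goes in short steps, Python scripts to look and compute and a shell command to move; the robot and the scene stay as the last step left them, time stands still between calls to the robot, and variables do not carry over. Pictures are saved under pics/ and viewed, at most 13 in all, crops included, and the job is handed in when it is done.

```bash
mkdir -p pics
cat > h.py <<'E'
import numpy as np, cv2
from rig import env
def cam(n):
    m=env.camera_model(n); return np.array(m["mtx"]),np.array(m["view"]),m
def pts(n,depth,mask):
    K,V,_=cam(n); v,u=np.nonzero(mask&(depth>0)); d=depth[v,u]
    c=np.c_[(u-K[0,2])/K[0,0]*d,-(v-K[1,2])/K[1,1]*d,-d,np.ones_like(d)]
    return (np.linalg.inv(V)@c.T).T[:,:3]
E
python3 - <<'E'
from h import *
s=env.sense();print(s)
for n in("scene","top"):
    p,d=env.grab_frame(n);cv2.imwrite(f"pics/{n}0.png",p);np.save(f"pics/{n}0.npy",d)
    print(n,cam(n)[2])
    for q in("cap","dock","objective","specimen","eyepiece","pad_top"):
        for r in env.trace(q,n):
            if r["p"]>.2:
                w=pts(n,d,r["region"]);print(q,round(r["p"],2),np.round(r["rect"]),np.round(np.median(w,0),3),np.round(w[:,2].max(),3))
E
```

```text
{'time': 0.0, 'qpos': array([9.51298548e-01, 1.04741731e-01, 9.64854040e-02, 1.56392718e+00,
       1.84898044e-05, 1.35308176e+00]), 'qd': array([ 0.00204283, -0.0005908 , -0.00166809, -0.00017432, -0.00044628,
        0.00053377]), 'effort': array([ 6.53369789e-04, -5.56934881e+01,  5.03643894e+01,  1.72780693e-02,
       -1.93358105e-04, -2.37039393e-05]), 'position': array([0.23440952, 0.55191307, 0.2078064 ]), 'eef_rot': array([-2.90382294e-04,  1.99543044e-01,  9.79888816e-01, -6.29945140e-04]), 'ft_force': array([-0.2791311 ,  0.10908699,  0.0805204 ]), 'moment': array([ 3.12389237e-02,  4.07463888e-02, -4.19289041e-05]), 'grip_force': 0.0, 'opening': 0.08516131578905933}
scene {'mtx': array([[411.03339205,   0.        , 322.12593306],
       [  0.        , 411.03339205, 199.48902849],
       [  0.        ,   0.        ,   1.        ]]), 'view': array([[ 0.68444872,  0.72903007, -0.00671698, -0.40033951],
       [-0.4563305 ,  0.43557409,  0.77591087,  0.17535844],
       [ 0.5685881 , -0.52800604,  0.63080678, -1.07772789],
       [ 0.        ,  0.        ,  0.        ,  1.  
[... 1073 characters left out ...]
[0.529 0.203 0.014] 0.035
cap 0.71 [197. 119. 217. 141.] [0.715 0.225 0.012] 0.033
cap 0.67 [236. 136. 263. 163.] [0.673 0.133 0.018] 0.045
cap 0.65 [189. 163. 217. 190.] [0.617 0.226 0.018] 0.046
dock 0.67 [361. 206. 409. 249.] [ 0.508 -0.148  0.135] 0.15
dock 0.66 [342. 189. 420. 266.] [ 0.508 -0.145  0.019] 0.15
dock 0.46 [306. 142. 321. 160.] [ 0.671 -0.005  0.03 ] 0.043
objective 0.69 [302. 252. 318. 270.] [ 0.437 -0.003  0.036] 0.041
objective 0.43 [303. 141. 322. 157.] [ 0.672 -0.007  0.03 ] 0.043
specimen 0.6 [307. 207. 324. 224.] [ 0.534 -0.015  0.016] 0.022
eyepiece 0.74 [303. 251. 319. 267.] [ 0.437 -0.005  0.036] 0.041
pad_top 0.6 [381. 224. 401. 239.] [ 0.508 -0.155  0.136] 0.14
```

View pics/scene0.png

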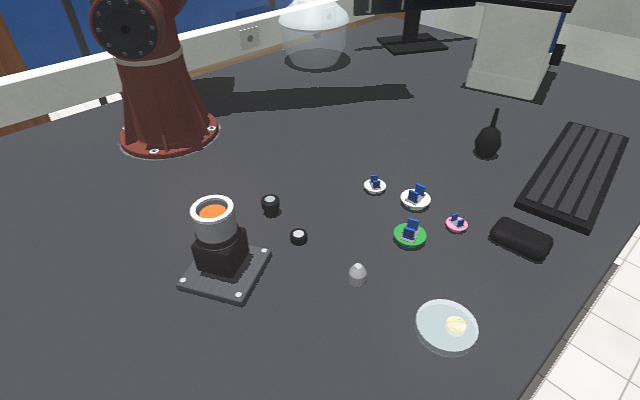

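View pics/top0.png

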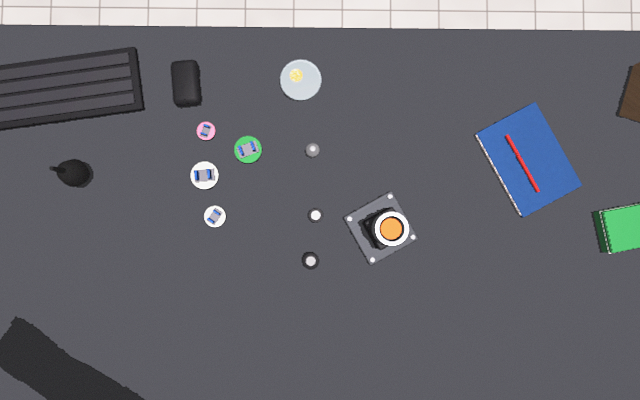

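The cap candidates in the top view are: large white (204,176), small white (215,216), large green (248,150) and small pink (206,131). The large white one fits, being neither green nor pink and the larger of the two whites. I'll confirm it in a crop and measure it.

Run:
```python
from h import *
for n in("top","scene"):
    p=cv2.imread(f"pics/{n}0.png");d=np.load(f"pics/{n}0.npy")
    h=cv2.cvtColor(p,cv2.COLOR_BGR2HSV)
    W=pts(n,d,np.ones(d.shape,bool));
    v,u=np.nonzero(d>0);P=np.zeros(d.shape+(3,));P[v,u]=W
    print("bench z",np.median(P[(P[...,0]>.3)&(P[...,0]<.7)&(abs(P[...,1]-.1)<.05)][:,2]))
    near=np.hypot(P[...,0]-.62,P[...,1]-.22)<.05
    white=near&(h[...,2]>140)&(h[...,1]<60); blue=near&(h[...,0]>100)&(h[...,0]<130)&(h[...,1]>120)
    for nm,m,z in(("white",white,.017),("blue",blue,.041)):
        # ray-plane intersection using colour pixels only
        K,V,_=cam(n);vv,uu=np.nonzero(m);r=np.c_[(uu-K[0,2])/K[0,0],-(vv-K[1,2])/K[1,1],-np.ones(len(uu))]@V[:3,:3]
        c=-V[:3,:3].T@V[:3,3];q=c+r*((z-c[2])/r[:,2])[:,None]
        e,r_=cv2.minEnclosingCircle(q[:,:2].astype(np.float32)*1000)
        print(n,nm,len(q),"circ",e,r_,cv2.minAreaRect(q[:,:2].astype(np.float32)*1000),"depthz",np.median(P[m][:,2]),np.percentile(P[m][:,2],95))
    m=(np.hypot(P[...,0]-.505,P[...,1]+.15)<.05)&(P[...,2]>.138)&(h[...,1]<60)
    vv,uu=np.nonzero(m);K,V,_=cam(n);r=np.c_[(uu-K[0,2])/K[0,0],-(vv-K[1,2])/K[1,1],-np.ones(len(uu))]@V[:3,:3]
    c=-V[:3,:3].T@V[:3,3];q=(c+r*((.145-c[2])/r[:,2])[:,None])[:,:2]*1000
    print(n,"rim",len(q),cv2.minEnclosingCircle(q.astype(np.float32)),"z",np.median(P[m][:,2]))
a=cv2.resize(cv2.imread("pics/top0.png")[110:240,170:280],None,fx=4,fy=4,interpolation=cv2.INTER_CUBIC)
b=cv2.resize(cv2.imread("pics/scene0.png")[165:258,355:480],None,fx=2.8,fy=2.8,interpolation=cv2.INTER_CUBIC)
o=np.zeros((520,800,3),np.uint8);o[:,:440]=a;o[:b.shape[0],445:445+b.shape[1]]=b
cv2.imwrite("pics/crop.png",o)
```

```text
bench z 0.0008758435596789571
top white 544 circ (618.0347900390625, 227.21554565429688) 30.701236724853516 ((618.6276245117188, 227.13955688476562), (58.50566482543945, 60.46199417114258), 0.5597922801971436) depthz 0.017724763480498673 0.020893910606303613
top blue 57 circ (617.234619140625, 226.16378784179688) 18.05989646911621 ((617.2002563476562, 225.4004669189453), (18.038358688354492, 33.01930618286133), 9.360538482666016) depthz 0.04062005928618906 0.04374002350774284
top rim 411 ((507.3330993652344, -155.09671020507812), 32.21063232421875) z 0.1454428877689693
bench z -4.786103614740078e-05
scene white 295 circ (620.0474243164062, 226.03012084960938) 30.6596622467041 ((619.5132446289062, 226.447021484375), (60.80222702026367, 55.03264617919922), 46.348121643066406) depthz 0.016985899635022172 0.018748402167566947
scene blue 162 circ (637.330322265625, 191.62510681152344) 56.24918746948242 ((639.7219848632812, 193.07373046875), (28.060449600219727, 112.24871063232422), 31.203781127929688) depthz 0.030996758560003224 0.04138334535155979
scene rim 606 ((513.040771484375, -155.54348754882812), 35.48505783081055) z 0.14432103114962289
```

View pics/crop.png

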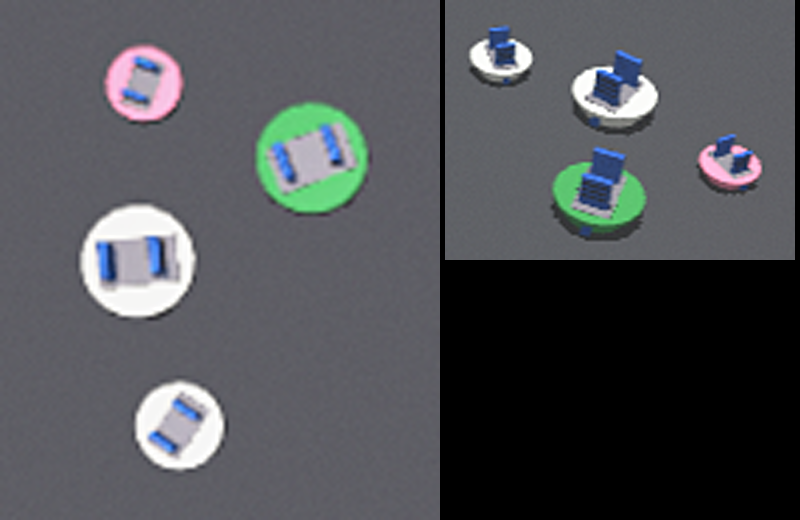

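```bash
cat >> h.py <<'E'
from scipy.spatial.transform import Rotation as Rn
def go(x,y,z,yaw=None):
    """print turn (units) to bring tool y to world yaw(deg), then shifts (units) in tool axes after turn"""
    s=env.sense();q=s["eef_rot"];R=Rn.from_quat([q[1],q[2],q[3],q[0]])
    M=R.as_matrix();cur=np.degrees(np.arctan2(M[1,1],M[0,1]))
    t=0 if yaw is None else (cur-yaw+90)%180-90
    R2=R*Rn.from_euler("z",t,degrees=True)
    dw=np.array([x,y,z])-s["position"]
    print("t",s["time"],"pos",np.round(s["position"],4),"yaw",round(cur,2),"tilt",np.round(M[:,2],4),"turn",round(t/4,3),"shift",np.round(R2.inv().apply(dw)/.025,3),"F",np.round(s["ft_force"],1),"open",round(s["opening"],4))
E
python3 - <<'E'
from h import *
p=cv2.imread("pics/top0.png");h=cv2.cvtColor(p,cv2.COLOR_BGR2HSV)
m=np.zeros(p.shape[:2],np.uint8);m[160:195,188:220]=((h[...,0]>100)&(h[...,0]<130)&(h[...,1]>120))[160:195,188:220]
n,l,st,c=cv2.connectedComponentsWithStats(m);K,V,_=cam("top")
C=-V[:3,:3].T@V[:3,3];Q=[]
for i in range(1,n):
    r=np.array([(c[i][0]-K[0,2])/K[0,0],-(c[i][1]-K[1,2])/K[1,1],-1])@V[:3,:3];q=C+r*((.035-C[2])/r[2]);Q.append(q);print(st[i],np.round(q,4))
d=Q[0]-Q[1];print(np.degrees(np.arctan2(d[1],d[0])))
for n_ in (1,2):
  pp=np.argwhere(l==n_)[:,::-1].astype(np.float32);print(cv2.minAreaRect(pp))
# white block gray + blue rect
go(.619,.2265,.12,96)
E
```

```text
[207 169   4   9  26] [0.62   0.2137 0.035 ]
[194 171   5   9  31] [0.6154 0.2397 0.035 ]
-80.04317253321811
((208.5, 173.0), (8.0, 3.0), 90.0)
((196.20999145507812, 174.97000122070312), (8.485281944274902, 3.2526915073394775), 81.8698959350586)
t 0.7 pos [0.2347 0.5523 0.2087] yaw 66.98 tilt [ 1.e-04  1.e-04 -1.e+00] turn -7.255 shift [-13.927 -14.567   3.545] F [ 0.8  0.2 -0.8] open 0.0856
```

```bash
python3 -m handwheel '[{"fingers":1,"turn":-1,"z":0.4},{"fingers":1,"turn":-1,"z":0.4},{"fingers":1,"turn":-1,"z":0.4},{"fingers":1,"turn":-1,"z":0.4},{"fingers":1,"turn":-1,"z":0.4},{"fingers":1,"turn":-1,"z":0.4},{"fingers":1,"turn":-1,"z":0.4},{"fingers":1,"turn":-0.5,"z":0.4}]' 60; python3 -c "
from h import *
go(.619,.2265,.12,97)"
```

```text
t 0.7 pos [0.2347 0.5523 0.2087] yaw 66.98 tilt [ 1.e-04  1.e-04 -1.e+00] turn -7.505 shift [-13.671 -14.808   3.545] F [ 0.8  0.2 -0.8] open 0.0856$[0]: bad value
```

```bash
python3 -m handwheel '[{"fingers":1,"x":0,"y":0,"z":0.4,"turn":-1},{"fingers":1,"x":0,"y":0,"z":0.4,"turn":-1},{"fingers":1,"x":0,"y":0,"z":0.4,"turn":-1},{"fingers":1,"x":0,"y":0,"z":0.4,"turn":-1},{"fingers":1,"x":0,"y":0,"z":0.4,"turn":-1},{"fingers":1,"x":0,"y":0,"z":0.4,"turn":-1},{"fingers":1,"x":0,"y":0,"z":0.4,"turn":-1},{"fingers":1,"x":0,"y":0,"z":0.4,"turn":-0.5}]' 60; python3 -c "
from h import *
go(.619,.2265,.12,97)"
```

```text
time: 1.7
position: [0.2347, 0.5523, 0.1283]
eef_rot: [0.0, -0.061, 0.998, 0.0]
ft_force: [0.2, -0.5, 0.4]
opening: 0.0853
grip_force: 0.0
t 1.7 pos [0.2347 0.5523 0.1283] yaw 97.05 tilt [ 1.e-04  2.e-04 -1.e+00] turn 0.013 shift [-13.671 -14.808   0.33 ] F [ 0.2 -0.5  0.4] open 0.0853
```

```bash
python3 -m handwheel '[{"fingers":1,"x":-0.92,"y":-1,"z":0,"turn":0},{"fingers":1,"x":-0.92,"y":-1,"z":0,"turn":0},{"fingers":1,"x":-0.92,"y":-1,"z":0,"turn":0},{"fingers":1,"x":-0.92,"y":-1,"z":0,"turn":0},{"fingers":1,"x":-0.92,"y":-1,"z":0,"turn":0},{"fingers":1,"x":-0.92,"y":-1,"z":0,"turn":0},{"fingers":1,"x":-0.92,"y":-1,"z":0,"turn":0},{"fingers":1,"x":-0.92,"y":-1,"z":0,"turn":0},{"fingers":1,"x":-0.92,"y":-1,"z":0,"turn":0},{"fingers":1,"x":-0.92,"y":-1,"z":0,"turn":0}]' && python3 -m handwheel '[{"fingers":1,"x":-0.92,"y":-1,"z":0,"turn":0},{"fingers":1,"x":-0.92,"y":-1,"z":0,"turn":0},{"fingers":1,"x":-0.92,"y":-1,"z":0,"turn":0},{"fingers":1,"x":-0.92,"y":-1,"z":0,"turn":0},{"fingers":1,"x":-0.8,"y":-0.8,"z":0,"turn":0},{"fingers":1,"x":0,"y":0,"z":0,"turn":0}]'
python3 - <<'E'
from h import *
go(.619,.2265,.02,97)
p,d=env.grab_frame("scene");cv2.imwrite("pics/s1.png",cv2.resize(p[60:260,300:520],None,fx=3,fy=3))
E
```

```text
time: 2.95
position: [0.4942, 0.3313, 0.1286]
eef_rot: [0.0, -0.061, 0.998, 0.0]
ft_force: [0.3, 0.6, 1.1]
opening: 0.0852
grip_force: 0.0
time: 3.7
position: [0.6202, 0.2251, 0.1281]
eef_rot: [-0.0, -0.06, 0.998, -0.0]
ft_force: [-0.7, 1.0, -0.9]
opening: 0.0855
grip_force: 0.0
t 3.7 pos [0.6202 0.2251 0.1281] yaw 96.83 tilt [-1.e-04 -1.e-04 -1.e+00] turn -0.042 shift [0.038 0.062 4.323] F [-0.7  1.  -0.9] open 0.0855
```

View pics/s1.png

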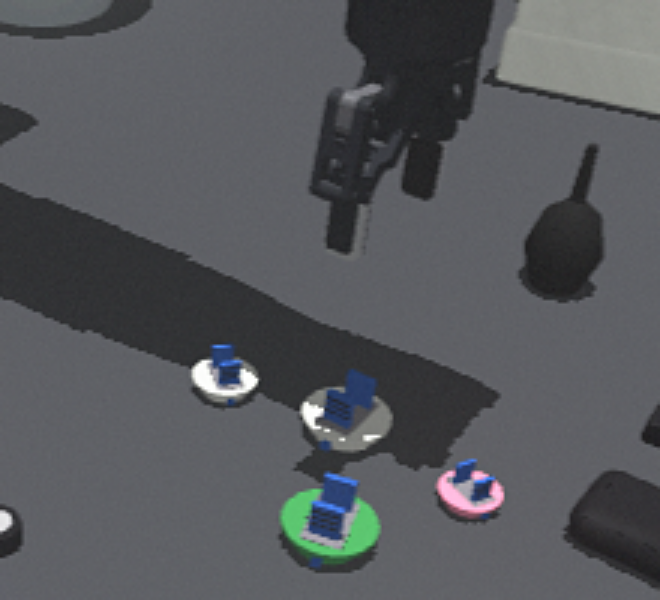

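The picture shows the open fingers above the large white cap (crop 345,415), straddling its tabs. Next I descend and close.

```bash
python3 -m handwheel '[{"fingers":1,"x":0.04,"y":0.06,"z":0.9,"turn":0},{"fingers":1,"x":0,"y":0,"z":0.9,"turn":0},{"fingers":1,"x":0,"y":0,"z":0.9,"turn":0},{"fingers":1,"x":0,"y":0,"z":0.8,"turn":0},{"fingers":1,"x":0,"y":0,"z":0.5,"turn":0},{"fingers":1,"x":0,"y":0,"z":0.3,"turn":0},{"fingers":0,"x":0,"y":0,"z":0,"turn":0},{"fingers":-0.2,"x":0,"y":0,"z":0,"turn":0}]' 60; python3 -c "
from h import *
go(.619,.2265,.02,97)"
```

```text
time: 4.75
position: [0.6185, 0.228, 0.022]
eef_rot: [0.001, -0.061, 0.998, 0.0]
ft_force: [-0.4, 0.5, 0.3]
opening: 0.0514
grip_force: 0.0
t 4.75 pos [0.6185 0.228  0.022 ] yaw 96.97 tilt [ 1.2e-03  3.0e-04 -1.0e+00] turn -0.006 shift [-0.013 -0.062  0.079] F [-0.4  0.5  0.3] open 0.0514
```

```bash
python3 -m handwheel '[{"fingers":-0.4,"x":0,"y":0,"z":0.05,"turn":0},{"fingers":-0.7,"x":0,"y":0,"z":0,"turn":0},{"fingers":-1,"x":0,"y":0,"z":0,"turn":0},{"fingers":-1,"x":0,"y":0,"z":0,"turn":0},{"fingers":-1,"x":0,"y":0,"z":0,"turn":0},{"fingers":-1,"x":0,"y":0,"z":0,"turn":0}]' 60; python3 -c "
from h import *
go(.619,.2265,.02,97)"
```

```text
time: 5.5
position: [0.6179, 0.228, 0.0199]
eef_rot: [0.0, -0.061, 0.998, 0.0]
ft_force: [0.1, 0.3, -0.2]
opening: 0.0002
grip_force: 0.0
t 5.5 pos [0.6179 0.228  0.0199] yaw 96.98 tilt [ 0.e+00  1.e-04 -1.e+00] turn -0.005 shift [-0.037 -0.063 -0.005] F [ 0.1  0.3 -0.2] open 0.0002
```

The fingers shut on nothing, so I need to look.

Run:
```python
from h import *
p,d=env.grab_frame("scene");a=cv2.resize(p[130:260,340:490],None,fx=4,fy=4)
p,d=env.grab_frame("top");b=cv2.resize(p[110:240,160:280],None,fx=2,fy=2)
o=np.zeros((600,800,3),np.uint8);o[:520,:600]=a;o[:260,600-40:800]=b[:,:240] if 0 else o[:260,560:800]
o[340:600,560:800]=b;cv2.imwrite("pics/s2.png",o)
```

```text
(no output)
```

View pics/s2.png

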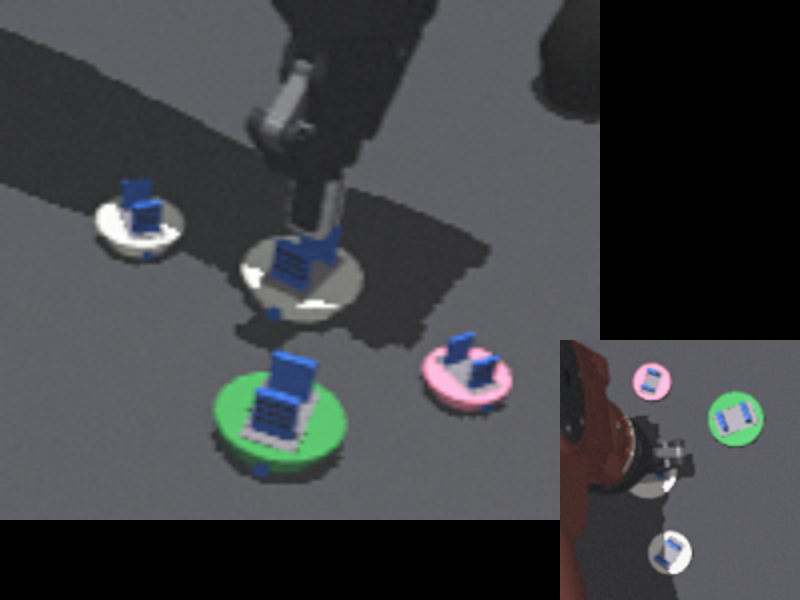

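The shut fingertips (crop 320,210) appear beside or above the tabs (290,262 and 325,240), and the cap is apparently undisturbed. I'll check with depth.

Run:
```python
from h import *
for n in("scene","top"):
    p,d=env.grab_frame(n);h=cv2.cvtColor(p,cv2.COLOR_BGR2HSV)
    v,u=np.nonzero(d>0);P=np.zeros(d.shape+(3,));P[v,u]=pts(n,d,np.ones(d.shape,bool))
    near=np.hypot(P[...,0]-.619,P[...,1]-.2265)<.045
    blue=near&(h[...,0]>100)&(h[...,0]<130)&(h[...,1]>120)
    print(n)
    for lo in np.arange(.01,.11,.01):
        m=near&~blue&(P[...,2]>lo)&(P[...,2]<=lo+.01);b=blue&(P[...,2]>lo)&(P[...,2]<=lo+.01)
        f=lambda m:(m.sum(),np.round(np.percentile(P[m],[5,50,95],axis=0)[:,:2]*1000).tolist()) if m.any() else 0
        print(round(lo,2),"other",f(m),"blue",f(b))
```

```text
scene
0.01 other (np.int64(313), [[596.0, 200.0], [629.0, 220.0], [646.0, 248.0]]) blue (np.int64(9), [[616.0, 211.0], [621.0, 213.0], [629.0, 241.0]])
0.02 other (np.int64(16), [[613.0, 210.0], [625.0, 212.0], [631.0, 242.0]]) blue (np.int64(57), [[612.0, 211.0], [622.0, 237.0], [630.0, 241.0]])
0.03 other (np.int64(19), [[615.0, 210.0], [623.0, 212.0], [631.0, 243.0]]) blue (np.int64(36), [[613.0, 210.0], [623.0, 212.0], [631.0, 241.0]])
0.04 other (np.int64(26), [[613.0, 217.0], [626.0, 223.0], [630.0, 235.0]]) blue (np.int64(17), [[615.0, 210.0], [625.0, 214.0], [631.0, 234.0]])
0.05 other (np.int64(49), [[613.0, 216.0], [626.0, 218.0], [631.0, 233.0]]) blue 0
0.06 other (np.int64(56), [[615.0, 215.0], [627.0, 219.0], [630.0, 235.0]]) blue 0
0.07 other (np.int64(44), [[615.0, 215.0], [627.0, 221.0], [631.0, 236.0]]) blue 0
0.08 other (np.int64(34), [[616.0, 201.0], [630.0, 229.0], [633.0, 253.0]]) blue 0
0.09 other (np.int64(98), [[615.0, 194.0], [629.0, 218.0], [635.0, 259.0]]) blue 0
0.1 other (np.int64(72), [[618.0, 185.0], [631.0, 214.0], [636.0, 264.0]]) blue 0
top
0.01 othe
[... 176 characters left out ...]
0, 209.0], [612.0, 209.0], [612.0, 209.0]])
0.03 other 0 blue (np.int64(2), [[609.0, 210.0], [610.0, 212.0], [611.0, 214.0]])
0.04 other (np.int64(4), [[606.0, 214.0], [608.0, 221.0], [610.0, 224.0]]) blue (np.int64(3), [[609.0, 209.0], [611.0, 211.0], [611.0, 211.0]])
0.05 other (np.int64(2), [[607.0, 216.0], [609.0, 218.0], [611.0, 220.0]]) blue 0
0.06 other (np.int64(2), [[611.0, 214.0], [612.0, 215.0], [613.0, 216.0]]) blue 0
0.07 other (np.int64(1), [[612.0, 214.0], [612.0, 214.0], [612.0, 214.0]]) blue 0
0.08 other 0 blue 0
0.09 other (np.int64(13), [[607.0, 198.0], [608.0, 205.0], [613.0, 213.0]]) blue 0
0.1 other (np.int64(15), [[609.0, 190.0], [609.0, 197.0], [613.0, 204.0]]) blue 0
```

```bash
python3 -m handwheel '[{"fingers":-1,"x":0,"y":0,"z":-0.8,"turn":0},{"fingers":-1,"x":0,"y":0,"z":-1,"turn":0},{"fingers":-1,"x":0,"y":0,"z":-1,"turn":0},{"fingers":-1,"x":0,"y":0,"z":0,"turn":0}]' 60
python3 - <<'E'
from h import *
go(.619,.2265,.02,97)
n="scene"
p,d=env.grab_frame(n);h=cv2.cvtColor(p,cv2.COLOR_BGR2HSV);cv2.imwrite("pics/s3.png",cv2.resize(p[130:260,340:490],None,fx=4,fy=4))
v,u=np.nonzero(d>0);P=np.zeros(d.shape+(3,));P[v,u]=pts(n,d,np.ones(d.shape,bool))
near=np.hypot(P[...,0]-.619,P[...,1]-.2265)<.045
for lo in np.arange(.03,.14,.006):
    m=near&(P[...,2]>lo)&(P[...,2]<=lo+.006)
    print(round(lo,3),m.sum(),np.round(np.percentile(P[m],[5,50,95],axis=0)[:,:2]*1000).tolist() if m.any() else 0)
E
```

```text
time: 6.2
position: [0.62, 0.2282, 0.0939]
eef_rot: [0.003, -0.061, 0.998, 0.0]
ft_force: [0.6, -0.0, -0.2]
opening: -0.0002
grip_force: 0.0
t 6.2 pos [0.62   0.2282 0.0939] yaw 96.98 tilt [ 5.5e-03  9.0e-04 -1.0e+00] turn -0.005 shift [ 0.063 -0.065  2.954] F [ 0.6 -0.  -0.2] open -0.0002
0.03 42 [[612.0, 210.0], [622.0, 213.0], [631.0, 239.0]]
0.036 68 [[612.0, 210.0], [620.0, 217.0], [630.0, 241.0]]
0.042 3 [[623.0, 212.0], [628.0, 240.0], [628.0, 242.0]]
0.048 0 0
0.054 0 0
0.06 0 0
0.066 0 0
0.072 0 0
0.078 0 0
0.084 0 0
0.09 0 0
0.096 0 0
0.102 0 0
0.108 0 0
0.114 15 [[613.0, 222.0], [622.0, 224.0], [631.0, 225.0]]
0.12 25 [[617.0, 218.0], [630.0, 224.0], [633.0, 235.0]]
0.126 39 [[615.0, 215.0], [627.0, 219.0], [632.0, 234.0]]
0.132 32 [[618.0, 215.0], [629.0, 219.0], [632.0, 234.0]]
0.138 45 [[612.0, 215.0], [629.0, 221.0], [632.0, 234.0]]
```

View pics/s3.png

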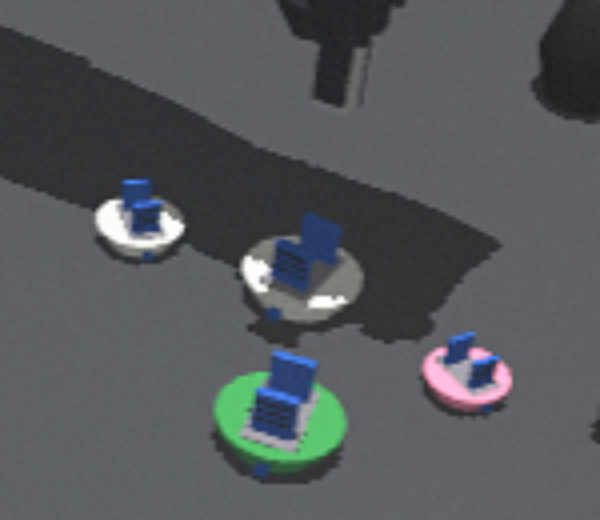

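With the fingers shut, the fingertips show at z≈0.114 while the reported TCP is at 0.094. The real tips therefore sit about 20 mm higher than the reading and closed above the tabs. The cap is untouched. I'll go 19 mm deeper and close in steps.

```bash
python3 -m handwheel '[{"fingers":0.3,"x":0,"y":-0.02,"z":0,"turn":0},{"fingers":0.3,"x":0,"y":-0.02,"z":0,"turn":0},{"fingers":0.3,"x":0,"y":0,"z":0.3,"turn":0},{"fingers":0.3,"x":0,"y":0,"z":1,"turn":0},{"fingers":0.3,"x":0,"y":0,"z":1,"turn":0},{"fingers":0.3,"x":0,"y":0,"z":0.8,"turn":0},{"fingers":0.3,"x":0,"y":0,"z":0.3,"turn":0},{"fingers":0.3,"x":0,"y":0,"z":0.2,"turn":0},{"fingers":0.3,"x":0,"y":0,"z":0,"turn":0}]' 60
python3 - <<'E'
from h import *
go(.619,.2265,.001,97)
n="scene"
p,d=env.grab_frame(n);cv2.imwrite("pics/s4.png",cv2.resize(p[130:260,340:490],None,fx=4,fy=4))
E
```

```text
time: 7.38
position: [0.6183, 0.227, 0.0003]
eef_rot: [0.0, -0.061, 0.998, 0.0]
ft_force: [-0.7, -0.4, 0.5]
opening: 0.0556
grip_force: 0.0
t 7.375 pos [6.183e-01 2.270e-01 3.000e-04] yaw 96.98 tilt [ 6.e-04  2.e-04 -1.e+00] turn -0.005 shift [-0.024 -0.023 -0.03 ] F [-0.7 -0.4  0.5] open 0.0556
```

View pics/s4.png

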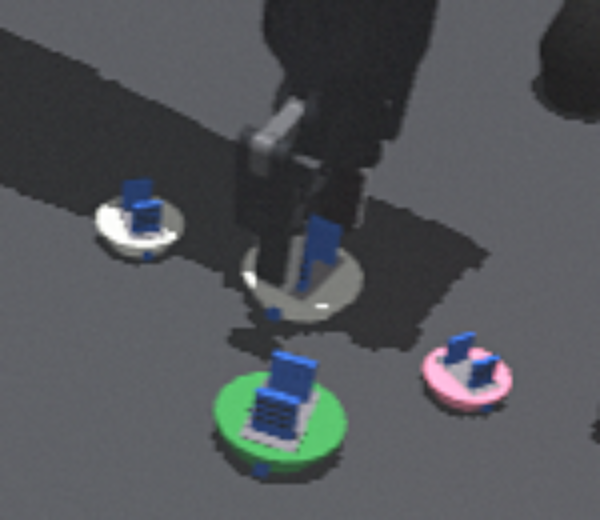

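The fingers now straddle the tabs: the near finger covers the near tab (270,250) and the far tab shows at (322,245). Closing in steps.

```bash
python3 -m handwheel '[{"fingers":0,"x":0,"y":0,"z":0,"turn":0},{"fingers":-0.3,"x":0,"y":0,"z":0,"turn":0}]' 60;  python3 -m handwheel '[{"fingers":-1,"x":0,"y":0,"z":0,"turn":0},{"fingers":-1,"x":0,"y":0,"z":0,"turn":0},{"fingers":-1,"x":0,"y":0,"z":0,"turn":0}]' 60;  python3 -c "
from h import *
go(.619,.2265,.001,97)"
```

```text
time: 7.68
position: [0.6186, 0.227, 0.0007]
eef_rot: [0.001, -0.061, 0.998, 0.0]
ft_force: [-0.4, -0.2, 0.9]
opening: 0.0301
grip_force: 10.6
time: 8.05
position: [0.6191, 0.2271, 0.002]
eef_rot: [0.001, -0.061, 0.998, 0.0]
ft_force: [-2.4, -0.7, 11.3]
opening: 0.0192
grip_force: 61.7
t 8.05 pos [0.6191 0.2271 0.002 ] yaw 96.98 tilt [ 2.5e-03  4.0e-04 -1.0e+00] turn -0.004 shift [ 0.008 -0.024  0.039] F [-2.4 -0.7 11.3] open 0.0192
```

```bash
python3 -m handwheel '[{"fingers":-1,"x":0,"y":0,"z":-0.3,"turn":0},{"fingers":-1,"x":0,"y":0,"z":-1,"turn":0},{"fingers":-1,"x":0,"y":0,"z":-1,"turn":0},{"fingers":-1,"x":0,"y":0,"z":-1,"turn":0},{"fingers":-1,"x":0,"y":0,"z":-1,"turn":0},{"fingers":-1,"x":0,"y":0,"z":-1,"turn":0},{"fingers":-1,"x":0,"y":0,"z":-1,"turn":0},{"fingers":-1,"x":0,"y":0,"z":-1,"turn":0},{"fingers":-1,"x":0,"y":0,"z":-0.4,"turn":0},{"fingers":-1,"x":0,"y":0,"z":0,"turn":0}]' 60;  python3 -c "
from h import *
go(.508,-.155,.19)"
```

```text
time: 9.3
position: [0.6183, 0.227, 0.1926]
eef_rot: [0.0, -0.061, 0.998, 0.0]
ft_force: [0.6, 0.8, -1.0]
opening: 0.0189
grip_force: 59.6
t 9.3 pos [0.6183 0.227  0.1926] yaw 96.98 tilt [ 8.e-04  2.e-04 -1.e+00] turn 0.0 shift [  6.235 -14.63    0.098] F [ 0.6  0.8 -1. ] open 0.0189
```

```bash
python3 -m handwheel '[{"fingers":-1,"x":0.2,"y":-0.5,"z":0,"turn":0},{"fingers":-1,"x":0.42,"y":-1,"z":0,"turn":0},{"fingers":-1,"x":0.42,"y":-1,"z":0,"turn":0},{"fingers":-1,"x":0.42,"y":-1,"z":0,"turn":0},{"fingers":-1,"x":0.42,"y":-1,"z":0,"turn":0},{"fingers":-1,"x":0.42,"y":-1,"z":0,"turn":0},{"fingers":-1,"x":0.42,"y":-1,"z":0,"turn":0},{"fingers":-1,"x":0.42,"y":-1,"z":0,"turn":0}]' && python3 -m handwheel '[{"fingers":-1,"x":0.42,"y":-1,"z":0,"turn":0},{"fingers":-1,"x":0.42,"y":-1,"z":0,"turn":0},{"fingers":-1,"x":0.42,"y":-1,"z":0,"turn":0},{"fingers":-1,"x":0.42,"y":-1,"z":0,"turn":0},{"fingers":-1,"x":0.42,"y":-1,"z":0,"turn":0},{"fingers":-1,"x":0.42,"y":-1,"z":0,"turn":0},{"fingers":-1,"x":0.42,"y":-1,"z":0,"turn":0},{"fingers":-1,"x":0.3,"y":-0.7,"z":0,"turn":0},{"fingers":-1,"x":0.2,"y":-0.4,"z":0,"turn":0},{"fingers":-1,"x":0,"y":0,"z":0,"turn":0}]'
python3 - <<'E'
from h import *
go(.508,-.155,.19)
for n in ("scene","top"):
    p,d=env.grab_frame(n);cv2.imwrite(f"pics/{n}5.png",p);np.save(f"pics/{n}5.npy",d)
p=cv2.imread("pics/scene5.png");q=cv2.imread("pics/top5.png")
o=np.zeros((560,800,3),np.uint8);o[:,:480]=cv2.resize(p[140:280,160:280],None,fx=4,fy=4);o[:320,480:]=cv2.resize(q[150:310,300:460],None,fx=2,fy=2)
cv2.imwrite("pics/s5.png",o)
E
```

```text
time: 10.3
position: [0.5616, 0.0299, 0.191]
eef_rot: [-0.001, -0.061, 0.998, 0.0]
ft_force: [0.4, -0.1, 0.2]
opening: 0.019
grip_force: 59.6
time: 11.55
position: [0.5018, -0.1805, 0.1921]
eef_rot: [-0.0, -0.06, 0.998, 0.0]
ft_force: [-0.9, 1.8, -0.4]
opening: 0.0186
grip_force: 59.6
t 11.55 pos [ 0.5018 -0.1805  0.1921] yaw 96.93 tilt [-2.e-04  3.e-04 -1.e+00] turn 0.0 shift [-0.367  0.983  0.085] F [-0.9  1.8 -0.4] open 0.0186
```

View pics/s5.png

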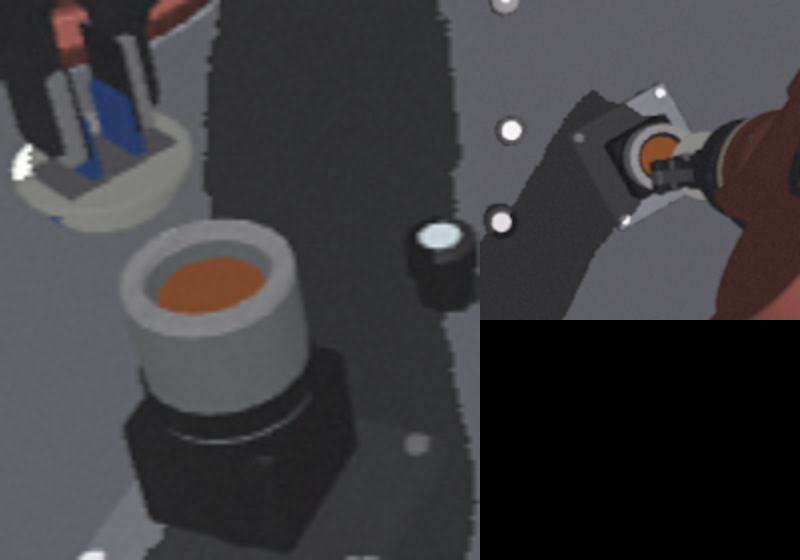

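I overshot by one row, and the cap hangs left of the tube at (105,170) in the crop. It looks slightly tilted, so I'll measure the flange plane and centre, and the rim centre, from this same camera.

```bash
cat >> h.py <<'E'
from scipy.optimize import least_squares
def load(n):
    p=cv2.imread(f"pics/{n}.png") if isinstance(n,str) else n
def cloud(n,d):
    v,u=np.nonzero(d>0);P=np.zeros(d.shape+(3,));P[v,u]=pts(n,d,np.ones(d.shape,bool));return P
def plane(Q,th=.0025):
    rng=np.random.default_rng(0);best=None
    for _ in range(300):
        a=Q[rng.choice(len(Q),3,replace=False)];nn=np.cross(a[1]-a[0],a[2]-a[0]);L=np.linalg.norm(nn)
        if L<2e-4: continue
        nn/=L; nn*=np.sign(nn[2]); 
        if nn[2]<.85: continue
        i=abs((Q-a[0])@nn)<th
        if best is None or i.sum()>best.sum():best=i
    c=Q[best].mean(0);nn=np.linalg.svd(Q[best]-c)[2][2];return nn*np.sign(nn[2]),c,best
E
cat > m.py <<'E'
from h import *
import sys
def meas(p,d,n="scene",cc=(.505,-.18),zz=(.165,.26)):
    h=cv2.cvtColor(p,cv2.COLOR_BGR2HSV);P=cloud(n,d)
    m=(np.hypot(P[...,0]-cc[0],P[...,1]-cc[1])<.05)&(P[...,2]>zz[0])&(P[...,2]<zz[1])&(h[...,1]<70)&(h[...,2]>75)
    Q=P[m];nn,c,b=plane(Q);v,u=np.argwhere(m)[b].T
    print("flange pts",len(Q),b.sum(),"normal",np.round(nn,3),"tilt deg",np.degrees(np.arccos(nn[2])).round(1),"c",c.round(4))
    E1=np.cross(nn,[0,1,0]);E1/=np.linalg.norm(E1);E2=np.cross(nn,E1)
    q=np.c_[(Q[b]-c)@E1,(Q[b]-c)@E2].astype(np.float32)*1000
    (a,bb),r=cv2.minEnclosingCircle(q);print("centre",np.round(c+E1*a/1000+E2*bb/1000,4),"r",r)
    m=(np.hypot(P[...,0]-.507,P[...,1]+.155)<.045)&(P[...,2]>.138)&(P[...,2]<.152)&(h[...,1]<60)
    Q=P[m];nn,c,b=plane(Q);print("rim",b.sum(),np.round(nn,3),c.round(4),cv2.minEnclosingCircle((Q[b][:,:2]*1000).astype(np.float32)))
if __name__=="__main__":
    for n in("scene","top"):
        d=np.load(f"pics/{n}5.npy");
        try: meas(cv2.imread(f"pics/{n}5.png"),d,n)
        except Exception as e: print(n,e)
    meas_r=cloud("scene",np.load("pics/scene0.npy"))
E
python3 m.py
```

```text
flange pts 974 638 normal [ 0.027 -0.01   1.   ] tilt deg 1.6 c [ 0.5123 -0.1825  0.2068]
centre [ 0.5038 -0.1792  0.207 ] r 30.002300262451172
rim 516 [-0.005 -0.009  1.   ] [ 0.5116 -0.1558  0.1443] ((509.2546081542969, -155.85531616210938), 33.28340148925781)
flange pts 181 173 normal [-0.003  0.001  1.   ] tilt deg 0.2 c [ 0.5097 -0.1684  0.2079]
centre [ 0.5016 -0.1783  0.2078] r 29.461931228637695
rim 193 [0.005 0.001 1.   ] [ 0.5163 -0.143   0.1456] ((507.3011779785156, -155.21722412109375), 31.629884719848633)
```

```bash
cat > f.py <<'E'
from h import *
def ray(n,uv,z):
    K,V,_=cam(n);r=np.c_[(uv[:,0]-K[0,2])/K[0,0],-(uv[:,1]-K[1,2])/K[1,1],-np.ones(len(uv))]@V[:3,:3];c=-V[:3,:3].T@V[:3,3]
    return (c+r*((z-c[2])/r[:,2])[:,None])[:,:2]*1000
def hist_edge(n,img,c0,z,R,w=5):
    """radial edge search: project polar samples around guess into image, find strongest gradient near R, fit circle centre"""
    K,V,_=cam(n);g=cv2.GaussianBlur(img,(0,0),.7).astype(np.float32)
    th=np.radians(np.arange(0,360,4));rr=np.arange(R-w,R+w,.25);c=np.array(c0,float)
    for it in range(4):
        X=np.stack([c[0]+np.outer(np.cos(th),rr),c[1]+np.outer(np.sin(th),rr),np.full((len(th),len(rr)),z*1000)],-1)/1000
        q=X@V[:3,:3].T+V[:3,3];u=(K[0,0]*q[...,0]/-q[...,2]+K[0,2]).astype(np.float32);v=(K[1,1]*-q[...,1]/-q[...,2]+K[1,2]).astype(np.float32)
        s=cv2.remap(g,u,v,cv2.INTER_LINEAR);gr=np.abs(np.gradient(s,axis=1)).sum(2);k=gr.argmax(1);ok=gr.max(1)>np.percentile(gr.max(1),25)
        e=np.c_[np.cos(th),np.sin(th)]*rr[k][:,None]+c
        f=lambda p:np.hypot(e[ok,0]-p[0],e[ok,1]-p[1])-p[2]
        o=least_squares(f,[*c,R],loss="soft_l1",f_scale=.5);c=o.x[:2]
    print(n,z,R,"->",o.x.round(2),"res",np.median(abs(f(o.x))).round(2));return o.x
if __name__=="__main__":
    for n in("scene","top"):
        for t in("0","5"):
            a=cv2.imread(f"pics/{n}{t}.png")
            hist_edge(n,a,(508,-155.2),.145,24.2,4)
            hist_edge(n,a,(508,-155.2),.145,32,4)
        hist_edge(n,a,(503,-179),.207,30,4)
E
python3 f.py
```

```text
scene 0.145 24.2 -> [ 509.11 -154.83   23.57] res 0.33
scene 0.145 32 -> [ 508.83 -154.88   31.97] res 0.28
scene 0.145 24.2 -> [ 510.42 -156.04   22.36] res 0.61
scene 0.145 32 -> [ 511.4  -155.74   33.09] res 0.6
scene 0.207 30 -> [ 507.39 -179.23   31.33] res 1.79
top 0.145 24.2 -> [ 507.91 -154.53   23.3 ] res 0.32
top 0.145 32 -> [ 507.82 -154.83   32.58] res 0.3
top 0.145 24.2 -> [ 507.32 -154.81   24.23] res 0.47
top 0.145 32 -> [ 507.31 -155.17   32.72] res 0.48
top 0.207 30 -> [ 502.12 -176.09   28.09] res 1.36
```

```bash
python3 -m handwheel '[{"fingers":-1,"x":-0.17,"y":0.47,"z":0,"turn":0},{"fingers":-1,"x":-0.17,"y":0.47,"z":0.2,"turn":0},{"fingers":-1,"x":0,"y":0,"z":0.6,"turn":0},{"fingers":-1,"x":0,"y":0,"z":0.5,"turn":0},{"fingers":-1,"x":0,"y":0,"z":0.2,"turn":0},{"fingers":-1,"x":0,"y":0,"z":0,"turn":0},{"fingers":-1,"x":0,"y":0,"z":0,"turn":0}]'
python3 - <<'E'
from h import *
from f import hist_edge
go(.508,-.155,.19)
for n in ("scene","top"):
    p,d=env.grab_frame(n);cv2.imwrite(f"pics/{n}6.png",p);np.save(f"pics/{n}6.npy",d)
    hist_edge(n,p,(508,-155),.170,30,4)
    import m
    try:m.meas(p,d,n,(.508,-.155),(.16,.18))
    except Exception as e:print(e)
p=cv2.imread("pics/scene6.png")
cv2.imwrite("pics/s6.png",cv2.resize(p[160:260,160:280],None,fx=6,fy=6,interpolation=cv2.INTER_CUBIC))
E
```

```text
time: 12.52
position: [0.5078, -0.1561, 0.1552]
eef_rot: [0.0, -0.061, 0.998, -0.0]
ft_force: [0.5, 0.1, 0.9]
opening: 0.019
grip_force: 59.6
t 12.525 pos [ 0.5078 -0.1561  0.1552] yaw 96.96 tilt [ 5.e-04 -2.e-04 -1.e+00] turn 0.0 shift [-0.013  0.043 -1.39 ] F [0.5 0.1 0.9] open 0.019
scene 0.17 30 -> [ 512.25 -156.68   30.88] res 1.31
flange pts 593 576 normal [ 0.026 -0.012  1.   ] tilt deg 1.6 c [ 0.5186 -0.1588  0.1699]
centre [ 0.5097 -0.155   0.1702] r 29.89801788330078
rim 334 [ 0.028 -0.013  1.   ] [ 0.5239 -0.1608  0.1443] ((510.64532470703125, -154.80905151367188), 31.90074348449707)
top 0.17 30 -> [ 508.26 -151.56   31.73] res 1.29
flange pts 112 104 normal [-0.006 -0.046  0.999] tilt deg 2.6 c [ 0.5154 -0.1407  0.1713]
centre [ 0.5078 -0.1502  0.1708] r 28.653228759765625
rim 66 [0.002 0.051 0.999] [ 0.5157 -0.1388  0.1457] ((507.5649719238281, -153.19606018066406), 31.125356674194336)
```

View pics/s6.png

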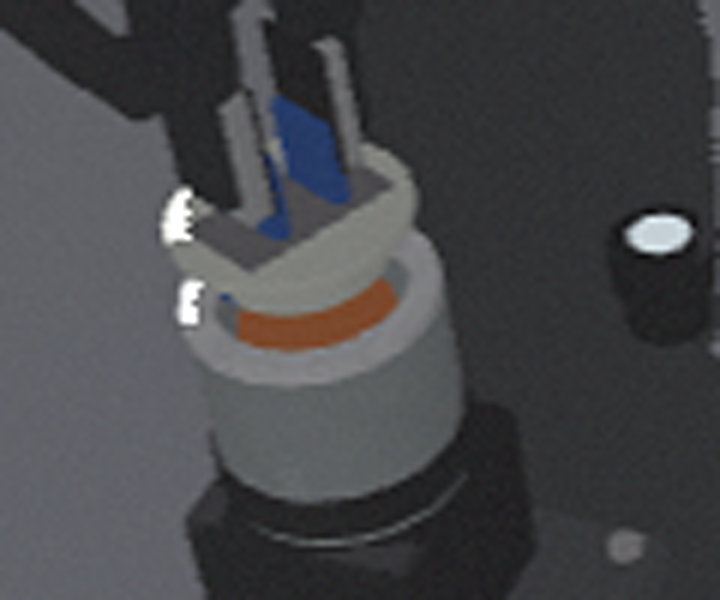

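The cap hangs level over the tube: flange centre (290,215), bore centre (315,310) in the crop. It is centred within about 1 mm by the scene camera. Descending gently with force checks.

```bash
python3 -m handwheel '[{"fingers":-1,"x":0.02,"y":0,"z":0.15,"turn":0},{"fingers":-1,"x":0,"y":0,"z":0.15,"turn":0},{"fingers":-1,"x":0,"y":0,"z":0,"turn":0}]';python3 -m handwheel '[{"fingers":-1,"x":0,"y":0,"z":0.06,"turn":0},{"fingers":-1,"x":0,"y":0,"z":0.06,"turn":0},{"fingers":-1,"x":0,"y":0,"z":0,"turn":0}]'; python3 -c "
from h import *
go(.508,-.155,.19); print(env.sense()['moment'])"
```

```text
time: 13.0
position: [0.507, -0.1557, 0.1468]
eef_rot: [-0.0, -0.061, 0.998, 0.0]
ft_force: [-0.4, -0.1, -0.7]
opening: 0.0189
grip_force: 59.6
time: 13.38
position: [0.5072, -0.1558, 0.1442]
eef_rot: [-0.0, -0.061, 0.998, 0.0]
ft_force: [0.0, 0.5, -0.7]
opening: 0.0187
grip_force: 59.6
t 13.375 pos [ 0.5072 -0.1558  0.1442] yaw 96.98 tilt [-1.e-04  2.e-04 -1.e+00] turn 0.0 shift [-0.037  0.029 -1.831] F [ 0.   0.5 -0.7] open 0.0187
[-0.0363745  -0.02544083 -0.01093846]
```

```bash
python3 -m handwheel '[{"fingers":-1,"x":0,"y":0,"z":0.06,"turn":0},{"fingers":-1,"x":0,"y":0,"z":0.06,"turn":0},{"fingers":-1,"x":0,"y":0,"z":0,"turn":0}]';python3 -m handwheel '[{"fingers":-1,"x":0,"y":0,"z":0.06,"turn":0},{"fingers":-1,"x":0,"y":0,"z":0.06,"turn":0},{"fingers":-1,"x":0,"y":0,"z":0,"turn":0}]'; python3 -m handwheel '[{"fingers":-1,"x":0,"y":0,"z":0.06,"turn":0},{"fingers":-1,"x":0,"y":0,"z":0.06,"turn":0},{"fingers":-1,"x":0,"y":0,"z":0,"turn":0}]';python3 -c "
from h import *
go(.508,-.155,.19); print(env.sense()['moment'])"
```

```text
time: 13.75
position: [0.5071, -0.1558, 0.1412]
eef_rot: [-0.0, -0.061, 0.998, 0.0]
ft_force: [-0.7, -0.1, -0.7]
opening: 0.0187
grip_force: 59.6
time: 14.12
position: [0.5071, -0.1558, 0.1381]
eef_rot: [-0.0, -0.061, 0.998, 0.0]
ft_force: [-0.1, 0.1, -0.2]
opening: 0.019
grip_force: 59.6
time: 14.5
position: [0.5073, -0.1559, 0.1356]
eef_rot: [0.0, -0.061, 0.998, -0.0]
ft_force: [-0.2, -0.4, 2.8]
opening: 0.019
grip_force: 60.2
t 14.5 pos [ 0.5073 -0.1559  0.1356] yaw 96.98 tilt [ 4.e-04 -1.e-04 -1.e+00] turn 0.0 shift [-0.032  0.033 -2.177] F [-0.2 -0.4  2.8] open 0.019
[ 0.14367623  0.05417929 -0.07303274]
```

```bash
python3 -m handwheel '[{"fingers":-1,"x":0,"y":0,"z":0.08,"turn":0},{"fingers":-1,"x":0,"y":0,"z":0.08,"turn":0},{"fingers":-1,"x":0,"y":0,"z":0,"turn":0}]';python3 -m handwheel '[{"fingers":-1,"x":0,"y":0,"z":0.06,"turn":0},{"fingers":-1,"x":0,"y":0,"z":0.06,"turn":0},{"fingers":-1,"x":0,"y":0,"z":0,"turn":0}]'; python3 -c "
from h import *
go(.508,-.155,.19); print(env.sense()['moment'])"
```

```text
time: 14.88
position: [0.5074, -0.1559, 0.1314]
eef_rot: [0.0, -0.061, 0.998, -0.0]
ft_force: [-0.3, 0.7, 4.2]
opening: 0.0185
grip_force: 60.5
time: 15.25
position: [0.5074, -0.156, 0.1289]
eef_rot: [0.0, -0.061, 0.998, -0.0]
ft_force: [-1.4, 0.0, 7.8]
opening: 0.0189
grip_force: 61.1
t 15.25 pos [ 0.5074 -0.156   0.1289] yaw 96.98 tilt [ 6.e-04 -3.e-04 -1.e+00] turn 0.0 shift [-0.03   0.034 -2.444] F [-1.4  0.   7.8] open 0.0189
[ 0.2098857   0.38869234 -0.00295527]
```

```bash
python3 -m handwheel '[{"fingers":-1,"x":0,"y":0,"z":0.08,"turn":0},{"fingers":-1,"x":0,"y":0,"z":0.08,"turn":0},{"fingers":-1,"x":0,"y":0,"z":0,"turn":0}]'
python3 - <<'E'
from h import *
import m
go(.508,-.155,.19); print(env.sense()['moment'])
n="scene";p,d=env.grab_frame(n);cv2.imwrite("pics/s7.png",cv2.resize(p[160:260,160:280],None,fx=6,fy=6,interpolation=cv2.INTER_CUBIC))
m.meas(p,d,n,(.508,-.155),(.135,.16))
E
```

```text
time: 15.62
position: [0.5074, -0.156, 0.1255]
eef_rot: [0.0, -0.061, 0.998, -0.0]
ft_force: [-3.2, 1.6, 13.1]
opening: 0.0189
grip_force: 62.1
t 15.625 pos [ 0.5074 -0.156   0.1255] yaw 96.98 tilt [ 9.e-04 -5.e-04 -1.e+00] turn 0.0 shift [-0.029  0.035 -2.58 ] F [-3.2  1.6 13.1] open 0.0189
[ 0.46951678  0.86934641 -0.06701579]
flange pts 719 582 normal [ 0.035 -0.012  0.999] tilt deg 2.1 c [ 0.5191 -0.1584  0.1401]
centre [ 0.5103 -0.1559  0.1404] r 31.854055404663086
rim 550 [ 0.013 -0.003  1.   ] [ 0.5176 -0.1581  0.1404] ((509.95025634765625, -156.32154846191406), 31.770206451416016)
```

View pics/s7.png

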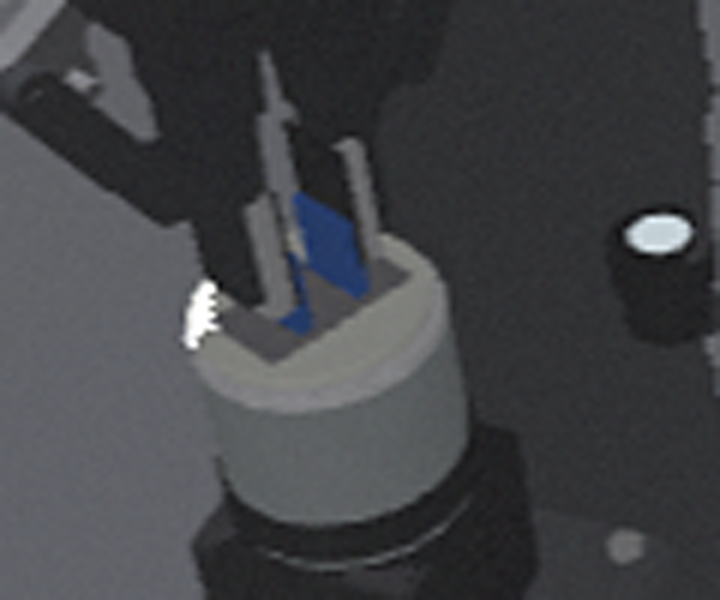

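The flange (320,330) sits on the rim with 13 N felt. Now I release the grip while still pressing.

```bash
python3 -m handwheel '[{"fingers":-0.4,"x":0,"y":0,"z":0,"turn":0},{"fingers":-0.2,"x":0,"y":0,"z":0,"turn":0},{"fingers":0.1,"x":0,"y":0,"z":0,"turn":0},{"fingers":0.2,"x":0,"y":0,"z":0,"turn":0},{"fingers":0.2,"x":0,"y":0,"z":0,"turn":0}]' 20; python3 -m handwheel '[{"fingers":0.2,"x":0,"y":0,"z":-0.2,"turn":0},{"fingers":0.2,"x":0,"y":0,"z":-0.4,"turn":0},{"fingers":0.2,"x":0,"y":0,"z":-1,"turn":0},{"fingers":0.2,"x":0,"y":0,"z":-1,"turn":0},{"fingers":0.2,"x":0,"y":0,"z":-1,"turn":0},{"fingers":0.2,"x":0,"y":0,"z":-1,"turn":0},{"fingers":0.2,"x":0,"y":0,"z":0,"turn":0}]';  python3 - <<'E'
from h import *
import m
go(.508,-.155,.19)
n="scene";p,d=env.grab_frame(n);cv2.imwrite("pics/s8.png",cv2.resize(p[160:260,160:280],None,fx=6,fy=6,interpolation=cv2.INTER_CUBIC))
m.meas(p,d,n,(.508,-.155),(.135,.16))
h=cv2.cvtColor(p,cv2.COLOR_BGR2HSV);P=cloud(n,d);b=(np.hypot(P[...,0]-.508,P[...,1]+.155)<.03)&(h[...,0]>100)&(h[...,0]<130)&(h[...,1]>120)&(P[...,2]>.15)
print("blue",np.percentile(P[b],[2,98],axis=0).round(4))
E
```

```text
time: 16.3
position: [0.5071, -0.1557, 0.124]
eef_rot: [-0.0, -0.061, 0.998, 0.0]
ft_force: [0.1, 0.6, 1.4]
opening: 0.0513
grip_force: 0.5
time: 17.18
position: [0.5081, -0.1565, 0.2419]
eef_rot: [0.002, -0.061, 0.998, -0.001]
ft_force: [-0.5, 0.3, 0.2]
opening: 0.0513
grip_force: 0.0
t 17.175 pos [ 0.5081 -0.1565  0.2419] yaw 96.98 tilt [ 0.0033 -0.0019 -1.    ] turn 0.0 shift [0.004 0.064 2.075] F [-0.5  0.3  0.2] open 0.0513
flange pts 969 628 normal [ 0.014 -0.003  1.   ] tilt deg 0.8 c [ 0.5153 -0.1569  0.1501]
centre [ 0.5086 -0.1549  0.1502] r 30.7594051361084
rim 629 [ 0.014 -0.002  1.   ] [ 0.5152 -0.1569  0.1501] ((508.5257263183594, -154.8753204345703), 30.787656784057617)
blue [[ 0.4994 -0.1713  0.1519]
 [ 0.5204 -0.1396  0.1749]]
```

View pics/s8.png

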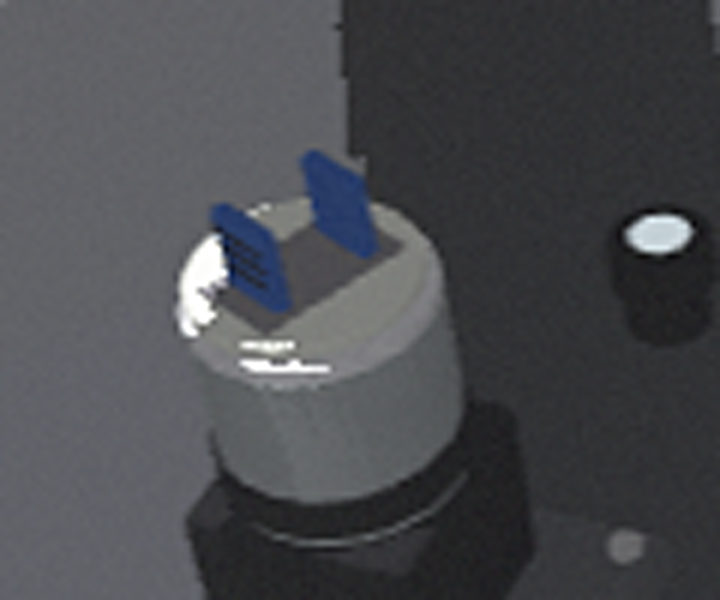

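The cap is locked in level: flange top at z=0.150 (rim plus about 1 mm plus 4 mm), tabs sprung out to 32 mm, robot clear. Handing in.

```bash
python3 -c "
from rig import env
print(env.hand_in())"
```

```text
the job is handed in; nothing more can be done
None
```

The large white dust cap is locked level in the camera tube with both tabs sprung out, pressed home at about 13 N, and the job was handed in at about 17 s of the 45 s; the first grasp closed on nothing because the fingertips sit about 20 mm above the reported TCP, which I corrected.

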